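# Gauge a machine key under the bench micrometer

## Robot

A 6-joint arm with a two-finger parallel gripper is mounted at the origin on the work surface. World frame = base frame: x ahead of the robot, y to its left, z up, the work surface at z = 0. Lengths are in m, angles in rad, forces in N, time in s.
With the tool pointing down it reaches from about 0.4 to 0.825 m from the base axis. Payload 7 kg.
Tool frame: the origin (TCP) lies at the centre of the arm's flange, where the gripper is bolted on; the fingertips stand 178 mm ahead of it and the grasp point (between the pads) lies arm.tcp_to_grasp ahead of it (arm.tcp_to_grasp is the distance from the TCP to the grasp point, in m); z points along the fingers, y is the direction in which the jaws open and shut (so a half turn about z gives the same grasp; the last joint's range is limited). The gripper opens to 88 mm and grips with 3 to 60 N. Pads are 19 mm wide; open, the fingers measure 130 mm over their backs; the gripper's body (78 mm by 193 mm) begins 47 mm behind the grasp point.
Start: joints at [-0.939, 0.359, 0.012, 0, -1.224, -0.288], TCP at [0.227, -0.635, 0.405] pointing down, gripper open.
Joint ranges: [-3.07, 3.07], [-1.43, 2.12], [-1.02, 1.25], [-3.03, 1.67], [-3.05, -0], [-3.03, 3.03]. Speed limits (rad/s): [2.39, 2.39, 3.01, 3.14, 3.14, 3.14].

## Interface

Orientations are given as [roll, pitch, yaw] about the fixed x, y, z axes, in that order (R = Rz(yaw) Ry(pitch) Rx(roll)).
In Python, from station import arm gives the robot as it stands.
- The arm moves only by the tool move_arm, never from a script. Its argument "deltas" is a list of rows, each a list of 6 numbers: the shift along the world's x, y, z in mm, then the turn, a rotation vector about the world's x, y, z in degrees. In form: [[tx, ty, tz, ax, ay, az], ...]. A call has exactly 5 rows; each row shifts and turns the commanded pose from where the row before left it; what a row does not reach is not made up. A row lasts 1/12 s, in which the tool goes at most 41.7 mm and 7.16 degrees, less where a joint would pass 70% of its speed; a pose out of reach is approached as far as the arm can. A call with a gripper value outside its range is refused whole. "claw" is the closure in counts, from 0 (fully open) to 255 (shut), set as the call begins (left out, the last holds). The fingers move at their own pace and stop on an object; "squeeze" is the grip in N (left out, the last holds). Time passes only in rows, so rows that do not move let the fingers close, or fill a call up. It gives the time, the measured TCP pose, the force and the opening at its end, in the units of the state.
- arm.get_state(): the state, without advancing time (a new reading comes with each control period).
- arm.grab_frame(name): name is "scene" or "top" or "wrist"; returns the picture (420x560x3 uint8, red, green, blue); there is no depth.
- arm.calibration(name): a dict with "intrinsics" (3x3 intrinsics, pixels), "k1" (the pictures are not rectified: a ray, as slopes to the right and down, at radius r is drawn at 1 + k1 r^2 times it, then the intrinsics apply), "T" (4x4, takes a point from camera to world coordinates); the wrist camera has in their place "mount" (4x4, takes a point from camera to tool coordinates, whose origin is the TCP and whose axes are the flange's). Camera axes: x right, y up, looking along -z (the intrinsics and any distortion apply to the point x, -y, -z); pixel columns grow to the right and rows downward; lengths in m; the calibration is good to about 2 mm. A picture is of the moment at which its call begins: read the wrist's pose just before it. calibration takes no time and is no camera call.
- arm.job_done(): hands the job in, once; it reports no verdict.
Trained networks look in the newest picture that a camera, given by its name, has taken for a name from the list of things; names that differ only in an ending like _2 or _b are one class to them, and where a whole thing is asked for, a point or a joint stands for the part that bears it (a point fixed in the world has none). Each returns a list of dicts, best first, with "score" (0 to 1); they miss things now and then, are a little off and sometimes report something else, mostly with a low value. They report only what shows in the picture. A call takes as long as a camera call. They do not tell look-alikes from the thing itself.
- arm.spot_in(thing, camera): "xy" ([column, row] in pixels, amid what is visible of it).
- arm.masks_of(thing, camera): "pixels" (420x560 bool, what is visible of it) and "xy" ([column, row] in pixels, amid what is visible of it).
- arm.spot_point(thing, camera): "xy" ([column, row] in pixels: a listed point, or the origin of a listed thing).
The state is a dict: "t": time; "q": joint angles; "qd": joint speeds; "joint_efforts": joint torques, N m; "eef_pos": TCP position; "ee_rot": TCP orientation; "force": force on the tool from outside, world axes, zero at the start; "moment": the same for the moment, N m; "width": finger opening in m.
Only numpy, scipy, OpenCV 4.12 (cv2) and the standard library are available. Lean on these libraries where they do the work, as an engineer would, in place of code of your own. Each camera call takes 0.05 s, during which the arm holds its last target. There are 200 camera calls.

## Task

Check the thickness of the longer machine key: lay it gently and flat on the micrometer's plate with one end right under the spindle, and let go of it. Then turn the ratchet cap clockwise until the spindle grips the key and the ratchet slips; let it slip just a few clicks, not more than an eighth of a turn, and let go, leaving the key clamped for reading. Turn only by the ratchet cap, since the thimble below it would overtighten the spindle, and leave the other things alone.

Things in the scene. Friction and masses are not known exactly. Their poses are not given: they have to be found in the camera images.
- micrometer: bench micrometer fixed to the bench. Origin on the upright spindle axis at bench level, z up. Base 165 (x -50 to 115) x 156 x 24 mm; 30 mm column 88 mm behind the axis (+x), 130 high; 36 mm wide arm at heights 83 to 115, from column to head. Open at the front (-x) and both sides (y). To clear arm and thimble, a gripper holding the key from above keeps 75 mm or more from the axis
- plate: the micrometer's dark steel plate (anvil), fixed on its base: 88 (x) x 150 (y) x 18 mm, centred on the spindle axis, same axes as the micrometer; origin at the centre of its underside, 24 mm above the bench, so its top is 42 mm above the bench
- spot (a point): point on top of the plate (42 mm above the bench) exactly under the spindle, axes as the micrometer. The spindle, a 10 mm steel rod with a flat end, hangs over it, its end 15 to 23 mm above the plate at the start
- cap_mid (a point): centre of the ratchet cap, the knurled steel cylinder at the very top of the micrometer, upright on the spindle axis: 17.5 mm diameter, 26 mm high (heights 164 to 190 above the bench, this point at 177). It stays at its height as it turns. Right below it is the thimble, 30 mm diameter, heights 124 to 162. Round, so open fingers can turn back around it for a new hold
- ratchet (a joint): angle (rad) the cap has slipped on the thimble, 0 at the start; a few clicks are 0.2 to 0.6. Turned clockwise from above, the cap takes the thimble along and lowers the spindle 2.55 mm per rad (friction 0.055 N m); 1.3 to 4.4 rad reach the key. Once it presses with about 18 N the cap slips at 0.1 N m. Turned back, it first undoes the slip, then lifts the spindle. Let go, all stays
- key_mid (a point): centre (half-way up) of the longer machine key: steel bar with half-round ends, 140 mm long (x), 20 wide (y), 12 thick (z), about 0.25 kg; at the start flat on a 4 mm sheet of cardboard on the bench. Both ends and faces are alike. On the plate it may overhang the edge, but its centre must be over the plate
- short_key_mid (a point): centre of the shorter machine key, 90 x 20 x 12 mm, on the same cardboard, side by side with the longer one, 80 to 100 mm from it; leave it alone
- tape: roll of packing tape lying on the bench, 100 mm diameter, 48 mm high, origin at the centre of its underside; to be left alone
- scanner: black hand-held code scanner in its stand, about 60 by 110 by 80 mm, origin at the end of its foot; to be left alone
Things that resemble listed ones, but are neither listed nor needed, are in the scene too. What is shaped like the part that bears key_mid but pink is not meant. There is more than one size of the micrometer; the one meant has the size given above.

How it is judged:
By the outcome, as a careful person would: the job done as asked, in the order asked, and still so for the second after the job is handed in, with the robot touching nothing.
It also fails if it takes over 67 s, if anything falls off the work surface, if the arm or the gripper's body presses on something with over 40 N, if the wrist force passes 120 N, or if a joint passes its speed limit or range.

## Working session

There is one attempt and no reset: what is moved stays moved. The work goes in short steps, Python scripts to look and compute and a tool call to move; the robot and the scene stay as the last step left them, time stands still between calls to the robot, and variables do not carry over. Pictures are saved under pics/ and viewed, about 8 in all and at most 12, crops included, and the job is handed in when it is done.

Besides the shell and the picture viewer there is one more tool, called as name(argument=value, ...), one argument or row to a line, values as JSON. move_arm: Moves the arm, as the interface text tells. Its arguments: {"type":"object","properties":{"deltas":{"type":"array","items":{"type":"array","items":{"type":"number"}}},"claw":{"type":"number"},"squeeze":{"type":"number"}},"required":["deltas"]}

```bash
mkdir -p pics; ls
cat > h.py <<'E'
import numpy as np, cv2
from scipy.spatial.transform import Rotation as R
from station import arm
def camT(name, st=None):
    c=arm.calibration(name)
    if 'T' in c: return c, np.array(c['T'])
    st=st or arm.get_state()
    T=np.eye(4); T[:3,:3]=R.from_euler('xyz',st['ee_rot']).as_matrix(); T[:3,3]=st['eef_pos']
    return c, T@np.array(c['mount'])
def px2w(name, xy, z, st=None):
    c,T=camT(name,st); K=np.array(c['intrinsics'])
    d=np.linalg.solve(K,[xy[0],xy[1],1])[:2]; u=d.copy()
    for _ in range(30): u=d/(1+c['k1']*(u@u))
    r=T[:3,:3]@np.array([u[0],-u[1],-1]); o=T[:3,3]
    return o+r*(z-o[2])/r[2]
def w2px(name,p,st=None):
    c,T=camT(name,st); q=np.linalg.inv(T)@np.append(p,1)
    u=np.array([q[0],-q[1]])/-q[2]; u=u*(1+c['k1']*(u@u))
    return (np.array(c['intrinsics'])@np.append(u,1))[:2]
def save(name,f,im=None):
    im=arm.grab_frame(name) if im is None else im
    cv2.imwrite('pics/'+f,im[:,:,::-1]); return im
E
python3 - <<'E'
from h import *
a=save('scene','s0.png');b=save('top','t0.png')
cv2.imwrite('pics/st.png',np.vstack([cv2.resize(x,(560,420)) for x in(a,b)])[:,:,::-1])
print(arm.get_state(), arm.tcp_to_grasp)
Z={'micrometer':0,'plate':.024,'cap_mid':.177,'key_mid':.010,'short_key_mid':.010,'tape':0,'scanner':0,'spot':.042}
for n,z in Z.items():
  for c in('scene','top'):
    try:
      for d in arm.spot_point(n,c)[:3]: print(n,c,round(d['score'],2),np.round(d['xy']),np.round(px2w(c,d['xy'],z),3))
    except Exception as e: print(n,c,e)
E
```

```text
pics
{'t': 0.1, 'q': array([-9.38924556e-01,  3.59312294e-01,  1.11324041e-02, -2.70030021e-04,
       -1.22411337e+00, -2.88102937e-01]), 'qd': array([-0.0012418 , -0.00058052,  0.00055019,  0.00018966, -0.00275618,
        0.00152471]), 'joint_efforts': array([-2.85123708e-03, -5.84160697e+01,  2.93749827e+01,  7.01538920e+00,
        1.02008818e-02, -7.15970668e-05]), 'eef_pos': array([ 0.22743103, -0.63534192,  0.40381717]), 'ee_rot': array([ 3.14008529e+00, -1.81967197e-04, -2.79791562e+00]), 'force': array([0.58388478, 0.34863398, 0.15127745]), 'moment': array([-0.01017988, -0.00208056,  0.00044637]), 'width': 0.08728872883560569} 0.1593
micrometer scene 0.94 [261. 200.] [ 0.519 -0.219  0.   ]
micrometer scene 0.92 [189. 173.] [ 0.56  -0.505  0.   ]
micrometer top 0.62 [339. 253.] [ 0.521 -0.227  0.   ]
micrometer top 0.56 [427. 239.] [ 0.559 -0.505  0.   ]
plate scene 0.75 [262. 195.] [ 0.521 -0.214  0.024]
plate scene 0.57 [186. 167.] [ 0.564 -0.514  0.024]
plate top 0.94 [430. 242.] [ 0.548 -0.508  0.024]
plate top 0.91 [338. 255.] [ 0.514 -0.22   0.024]
cap_mid scene 0.9 [2
[... 359 characters left out ...]
[204. 234.] [0.587 0.192 0.01 ]
key_mid top 0.59 [133. 270.] [0.478 0.416 0.01 ]
short_key_mid scene 0.65 [376. 248.] [0.49  0.184 0.01 ]
short_key_mid scene 0.55 [361. 270.] [0.588 0.195 0.01 ]
short_key_mid top 0.72 [203. 266.] [0.487 0.197 0.01 ]
tape scene 0.64 [218. 256.] [ 0.781 -0.151  0.   ]
tape top 0.81 [315. 174.] [ 0.773 -0.158  0.   ]
scanner scene 0.68 [281. 283.] [0.752 0.051 0.   ]
scanner top 0.89 [245. 179.] [0.76  0.065 0.   ]
spot scene 0.72 [190. 158.] [ 0.537 -0.52   0.042]
spot scene 0.67 [260. 190.] [ 0.521 -0.219  0.042]
spot scene 0.67 [219. 259.] [ 0.816 -0.11   0.042]
spot top 0.95 [433. 241.] [ 0.55  -0.509  0.042]
spot top 0.87 [336. 256.] [ 0.51  -0.212  0.042]
```

View pics/t0.png

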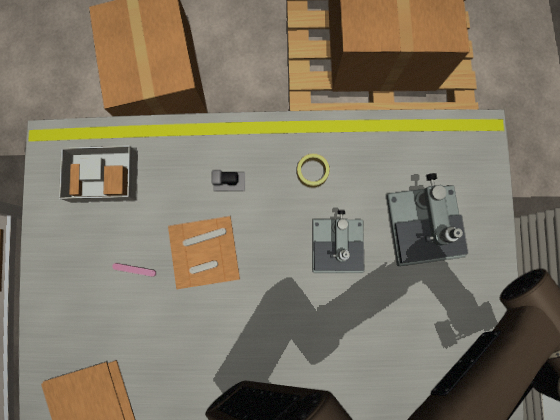

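View pics/s0.png

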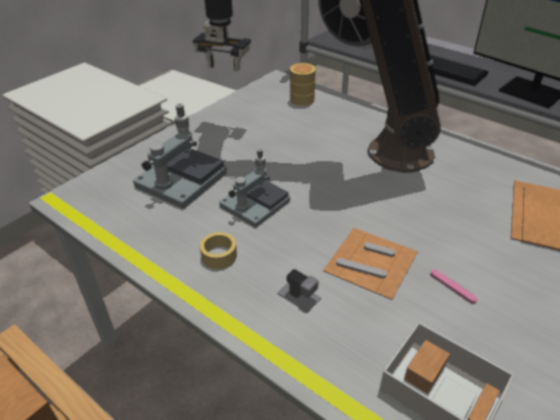

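The top view shows two micrometers. The one at about (339,250) has a base of about 52 px, or 165 mm, so it is the one meant. The other, at (430,225), is larger. The keys lie on cardboard, with the longer one at (204,236) and the shorter at (203,267). The pink bar at (133,270) is a decoy. Next I'll get the axes and angles.

```bash
cat >> h.py <<'E'
def keyfit(name,thing,near,z,st=None,rad=60):
    for d in arm.masks_of(thing,name):
        if np.hypot(*(np.array(d['xy'])-near))<rad:
            m=d['pixels'].astype(np.uint8); v,u=np.nonzero(m)
            P=np.array([px2w(name,(a,b),z,st)[:2] for a,b in zip(u,v)]).astype(np.float32)
            (c,wh,an)=cv2.minAreaRect(P); b=cv2.boxPoints((c,wh,an))
            e=max([b[1]-b[0],b[2]-b[1]],key=np.linalg.norm)
            return np.round(c,4),np.round(wh,4),np.degrees(np.arctan2(e[1],e[0])),d['score'],len(u)
E
python3 - <<'E'
from h import *
c=arm.calibration('wrist'); print(np.round(c['mount'],3),np.round(c['intrinsics'],1),c['k1'])
for n in('top','scene'):
  arm.grab_frame(n)
  print(keyfit(n,'key_mid',[204,236] if n=='top' else [358,269],.013))
  print(keyfit(n,'plate',[337,255] if n=='top' else [262,195],.042))
  print(keyfit(n,'micrometer',[339,250] if n=='top' else [262,195],.024))
E
```

```text
[[-0.     0.953  0.302  0.081]
 [ 1.     0.    -0.001  0.001]
 [-0.001  0.302 -0.953  0.02 ]
 [ 0.     0.     0.     1.   ]] [[333.    0.  279.3]
 [  0.  333.  207.3]
 [  0.    0.    1. ]] 0.010616515995950036
(array([0.5801, 0.1937]), array([0.0211, 0.1348]), np.float32(-73.25275), 0.83, 279)
(array([ 0.5137, -0.2208]), array([0.152 , 0.0905]), np.float32(88.70006), 0.61, 1234)
(array([ 0.5577, -0.2198]), array([0.1633, 0.1967]), np.float32(-1.5422544), 0.93, 2877)
(array([0.5855, 0.1919]), array([0.0344, 0.1404]), np.float32(-72.44634), 0.76, 439)
(array([ 0.5249, -0.1884]), array([0.1141, 0.1037]), np.float32(89.279655), 0.92, 736)
(array([ 0.4776, -0.239 ]), array([0.385 , 0.2004]), np.float32(18.579445), 0.77, 2541)
```

move_arm(
  deltas=[
    [15, 32, 15, 0, 0, 5.8],
    [15, 32, 15, 0, 0, 5.8],
    [15, 32, 15, 0, 0, 5.8],
    [15, 32, 15, 0, 0, 5.8],
    [15, 32, 15, 0, 0, 5.8],
  ],
)

```text
t: 1.72
eef_pos: [0.3027, -0.474, 0.4803]
ee_rot: [-3.142, -0.0, -2.287]
force: [1.5, -0.1, 0.4]
width: 0.0878
```

move_arm(
  deltas=[
    [20, 30, 0, 0, 0, 5.8],
    [20, 30, 0, 0, 0, 5.8],
    [20, 30, 0, 0, 0, 5.8],
    [20, 30, 0, 0, 0, 5.8],
    [20, 30, 0, 0, 0, 5.8],
  ],
)

```text
t: 2.13
eef_pos: [0.4029, -0.3238, 0.4801]
ee_rot: [-3.141, -0.0, -1.78]
force: [1.7, 0.3, 0.7]
width: 0.088
```

move_arm(
  deltas=[
    [26, 14, -10, 0, 0, 5.8],
    [26, 14, -10, 0, 0, 5.8],
    [26, 14, -10, 0, 0, 5.8],
    [27, 13, -10, 0, 0, 5.8],
    [0, 0, 0, 0, 0, 5.8],
  ],
)

```text
t: 2.55
eef_pos: [0.5108, -0.2683, 0.4369]
ee_rot: [3.14, 0.002, -1.272]
force: [-0.7, -0.0, 0.1]
width: 0.0878
```

Run:
```python
from h import *
s=arm.get_state(); print(s['t'],s['eef_pos'],s['ee_rot'],s['q'],np.abs(s['qd']).max(),s['force'],s['moment'])
im=save('wrist','w1.png')
for n,z in {'cap_mid':.177,'spot':.042,'plate':.024,'micrometer':0}.items():
  for d in arm.spot_point(n,'wrist')[:3]: print(n,round(d['score'],2),np.round(d['xy']),np.round(px2w('wrist',d['xy'],z,s),4))
print(keyfit('wrist','plate',[280,210],.042,s,200))
for d in arm.masks_of('cap_mid','wrist')[:2]:
  v,u=np.nonzero(d['pixels']);print(d['score'],d['xy'],u.min(),u.max(),v.min(),v.max())
```

```text
2.55 [ 0.51081345 -0.26827849  0.43689719] [ 3.13953907e+00  1.76872609e-03 -1.27198959e+00] [-1.44995600e-01  1.79531536e-01 -1.58527888e-01 -7.57857443e-04
 -1.23535109e+00  4.44054571e-01] 1.2533233195230415 [-0.74691897 -0.01844537  0.08698065] [-0.06342508  0.1841955   0.02569316]
cap_mid 0.76 [263. 267.] [ 0.5105 -0.2206  0.177 ]
spot 0.6 [267. 210.] [ 0.5124 -0.2242  0.042 ]
plate 0.9 [266. 208.] [ 0.514  -0.2203  0.024 ]
micrometer 0.71 [267. 203.] [ 0.5134 -0.22    0.    ]Traceback (most recent call last):
  File "<stdin>", line 6, in <module>
  File "h.py", line 27, in keyfit
    P=np.array([px2w(name,(a,b),z,st)[:2] for a,b in zip(u,v)]).astype(np.float32)
                ~~~~^^^^^^^^^^^^^^^^^
  File "h.py", line 11, in px2w
    c,T=camT(name,st); K=np.array(c['intrinsics'])
        ~~~~^^^^^^^^^
  File "h.py", line 5, in camT
    c=arm.calibration(name)
ValueError: time passes only in moves, steps and waits
```

View pics/w1.png

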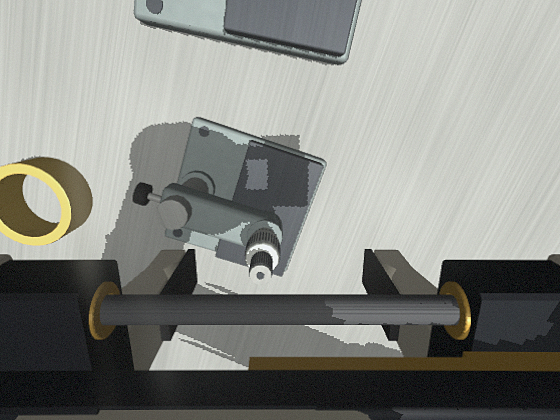

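The w1 picture shows the micrometer's cap at (262,268), its plate at about (275,185), and the tape at (40,200). The networks put the spindle axis near (0.512, -0.221). Next I'll look at the key.

move_arm(
  deltas=[
    [3, 38, 0, 0, 0, 0],
    [3, 38, 0, 0, 0, 0],
    [3, 38, 0, 0, 0, 0],
    [3, 38, 0, 0, 0, 0],
    [3, 38, 0, 0, 0, 0],
  ],
)

```text
t: 3.27
eef_pos: [0.5217, -0.0797, 0.4406]
ee_rot: [-3.14, -0.0, -1.283]
force: [0.9, -0.9, 0.3]
width: 0.0877
```

move_arm(
  deltas=[
    [3, 38, -6, 0, 0, 0],
    [3, 38, -6, 0, 0, 0],
    [3, 38, -6, 0, 0, 0],
    [3, 38, -6, 0, 0, 0],
    [3, 38, -6, 0, 0, 0],
  ],
)

```text
t: 3.68
eef_pos: [0.537, 0.1105, 0.4105]
ee_rot: [-3.14, 0.0, -1.282]
force: [1.3, 0.4, 0.7]
width: 0.0876
```

move_arm(
  deltas=[
    [4, 36, -17, 0, 0, 0],
    [4, 36, -17, 0, 0, 0],
    [4, 36, -17, 0, 0, 0],
    [4, 36, -17, 0, 0, 0],
    [4, 16, -7, 0, 0, 0],
  ],
)

```text
t: 4.1
eef_pos: [0.5572, 0.2721, 0.3329]
ee_rot: [3.141, 0.0, -1.281]
force: [0.6, -1.2, -0.2]
width: 0.0879
```

move_arm(
  deltas=[
    [0, 0, 0, 0, 0, 0],
    [0, 0, 0, 0, 0, 0],
    [0, 0, 0, 0, 0, 0],
    [0, 0, 0, 0, 0, 0],
    [0, 0, 0, 0, 0, 0],
  ],
)

```text
t: 4.52
eef_pos: [0.5576, 0.2683, 0.3358]
ee_rot: [-3.14, 0.001, -1.281]
force: [-1.0, -0.8, 0.8]
width: 0.0877
```

```bash
sed -i 's/^def camT/import functools\ncal=functools.lru_cache(None)(lambda n: arm.calibration(n))\ndef camT/; s/c=arm.calibration(name)/c=cal(name)/' h.py
python3 - <<'E'
from h import *
s=arm.get_state(); print(s['t'],s['eef_pos'],s['ee_rot'],s['q'],np.abs(s['qd']).max())
im=save('wrist','w2.png')
for n in('key_mid','short_key_mid'):
  for d in arm.spot_point(n,'wrist')[:3]: print(n,round(d['score'],2),np.round(d['xy']),np.round(px2w('wrist',d['xy'],.01,s),4))
for d in arm.masks_of('key_mid','wrist')[:3]:
  v,u=np.nonzero(d['pixels']);print(d['score'],d['xy'],u.min(),u.max(),v.min(),v.max())
  P=np.array([px2w('wrist',(a,b),.016,s)[:2] for a,b in zip(u,v)]).astype(np.float32)
  print(cv2.minAreaRect(P))
E
```

```text
4.5167 [0.55762372 0.26834118 0.33580656] [-3.14013654e+00  6.50493744e-04 -1.28102026e+00] [ 7.63671708e-01  3.18011823e-01 -2.12335796e-01  9.94371028e-05
 -1.03885621e+00 -4.73946477e-01] 0.003697283838050123
key_mid 0.84 [308. 330.] [0.4849 0.4096 0.01  ]
key_mid 0.72 [279. 104.] [0.5819 0.1935 0.01  ]
short_key_mid 0.93 [378. 136.] [0.4884 0.1937 0.01  ]
0.81 [309.3, 334.4] 283 346 279 356
((0.48210349678993225, 0.39288944005966187), (0.10841550678014755, 0.024814078584313393), 78.49478912353516)
0.6 [280.1, 92.7] 270 295 11 183
((0.5796914100646973, 0.19210827350616455), (0.020388709381222725, 0.13984380662441254), 16.296527862548828)
```

View pics/w2.png

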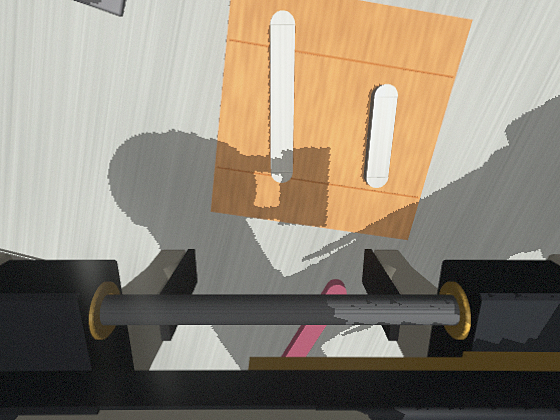

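The w2 picture shows the long key upright in the frame at (281,95) and the short key at (380,137). The pink bar sits under the fingers and is not meant. The key centre is (0.580, 0.1925), and the gripper is already aligned with it.

move_arm(
  deltas=[
    [3.4, -11.3, -20, 0, 0, 0],
    [3.4, -11.3, -20, 0, 0, 0],
    [3.4, -11.3, -20, 0, 0, 0],
    [3.4, -11.3, -20, 0, 0, 0],
    [3.4, -11.3, -20, 0, 0, 0],
  ],
)

```text
t: 5.13
eef_pos: [0.5746, 0.2124, 0.2341]
ee_rot: [-3.141, 0.0, -1.279]
force: [0.5, -0.3, -0.3]
width: 0.0876
```

move_arm(
  deltas=[
    [0, 0, -18, 0, 0, 0],
    [0, 0, -18, 0, 0, 0],
    [0, 0, 0, 0, 0, 0],
    [0, 0, 0, 0, 0, 0],
    [0, 0, 0, 0, 0, 0],
  ],
  claw=120,
  squeeze=30,
)

```text
t: 5.55
eef_pos: [0.5749, 0.2133, 0.1997]
ee_rot: [-3.141, 0.0, -1.279]
force: [-0.3, 1.3, 0.3]
width: 0.0597
```

move_arm(
  deltas=[
    [0, -0.3, -5, 0, 0, 0],
    [0, -0.3, -5, 0, 0, 0],
    [0, -0.3, -5, 0, 0, 0],
    [0, 0, 0, 0, 0, 0],
    [0, 0, 0, 0, 0, 0],
  ],
)

```text
t: 5.97
eef_pos: [0.5743, 0.212, 0.1834]
ee_rot: [3.141, -0.0, -1.279]
force: [-0.7, 1.0, 0.4]
width: 0.0464
```

move_arm(
  deltas=[
    [0, 0, 0, 0, 0, 0],
    [0, 0, 0, 0, 0, 0],
    [0, 0, 0, 0, 0, 0],
    [0, 0, 0, 0, 0, 0],
    [0, 0, 0, 0, 0, 0],
  ],
  claw=255,
  squeeze=40,
)

```text
t: 6.38
eef_pos: [0.5743, 0.212, 0.1838]
ee_rot: [3.141, -0.0, -1.279]
force: [-0.6, -0.1, 1.3]
width: 0.0197
```

move_arm(
  deltas=[
    [0, 0, 0, 0, 0, 0],
    [0, 0, 0, 0, 0, 0],
    [0, 0, 0, 0, 0, 0],
    [0, 0, 0, 0, 0, 0],
    [0, 0, 0, 0, 0, 0],
  ],
)

```text
t: 6.8
eef_pos: [0.5744, 0.2121, 0.1838]
ee_rot: [3.141, -0.0, -1.279]
force: [-2.6, 0.2, 4.0]
width: 0.0195
```

The grasp holds, at 19.5 mm wide. With this hold, though, the wrist camera would end up right over the cap when I place the key. I'll re-grasp on the other half so the key lies on the plate's -y side, with the camera facing outward.

move_arm(
  deltas=[
    [0, 0, 0, 0, 0, 0],
    [0, 0, 0, 0, 0, 0],
    [0, 0, 0, 0, 0, 0],
    [0, 0, 0, 0, 0, 0],
    [0, 0, 0, 0, 0, 0],
  ],
  claw=120,
)

```text
t: 7.22
eef_pos: [0.5746, 0.2122, 0.1836]
ee_rot: [-3.141, 0.0, -1.279]
force: [-0.2, 0.9, -0.0]
width: 0.0448
```

move_arm(
  deltas=[
    [2.9, -9.8, 0, 0, 0, 0],
    [2.9, -9.8, 0, 0, 0, 0],
    [2.9, -9.8, 0, 0, 0, 0],
    [2.8, -9.9, 0, 0, 0, 0],
    [0, 0, 0, 0, 0, 0],
  ],
)

```text
t: 7.63
eef_pos: [0.5864, 0.1705, 0.1836]
ee_rot: [3.141, -0.0, -1.281]
force: [-1.1, -0.6, 0.4]
width: 0.046
```

move_arm(
  deltas=[
    [0, 0, 0, 0, 0, 0],
    [0, 0, 0, 0, 0, 0],
    [0, 0, 0, 0, 0, 0],
    [0, 0, 0, 0, 0, 0],
    [0, 0, 0, 0, 0, 0],
  ],
  claw=255,
  squeeze=40,
)

```text
t: 8.05
eef_pos: [0.5859, 0.1731, 0.1836]
ee_rot: [3.142, -0.0, -1.279]
force: [-0.0, 0.3, 0.9]
width: 0.0194
```

move_arm(
  deltas=[
    [0, 0, 0, 0, 0, 0],
    [0, 0, 0, 0, 0, 0],
    [0, 0, 0, 0, 0, 0],
    [0, 0, 0, 0, 0, 0],
    [0, 0, 0, 0, 0, 0],
  ],
)

```text
t: 8.47
eef_pos: [0.5859, 0.173, 0.1837]
ee_rot: [-3.141, 0.0, -1.279]
force: [-0.4, 2.1, -0.0]
width: 0.0198
```

move_arm(
  deltas=[
    [0, 0, 15, 0, 0, 0],
    [0, -3, 30, 0, 0, 0],
    [0, -7, 38, 0, 0, 0],
    [0, -15, 36, 0, 0, 0],
    [-3, -25, 30, 0, 0, 0],
  ],
)

```text
t: 8.88
eef_pos: [0.5834, 0.1235, 0.3347]
ee_rot: [-3.14, -0.0, -1.277]
force: [1.3, -0.0, -1.4]
width: 0.0196
```

move_arm(
  deltas=[
    [-5, -30, 24, 0, 0, 0],
    [-5, -32, 22, 0, 0, 0],
    [-5, -33, 20, 0, 0, 0],
    [-5, -34, 18, 0, 0, 0],
    [-5, -36, 13, 0, 0, 0],
  ],
)

```text
t: 9.3
eef_pos: [0.5573, -0.0436, 0.4313]
ee_rot: [-3.14, -0.0, -1.279]
force: [0.2, -0.2, -2.4]
width: 0.0193
```

move_arm(
  deltas=[
    [-5, -38, 0, 0, 0, -1.2],
    [-5, -38, 0, 0, 0, -1.2],
    [-5, -38, 0, 0, 0, -1.2],
    [-5, -38, 0, 0, 0, -1.2],
    [-5, -38, 0, 0, 0, -1.2],
  ],
)

```text
t: 9.72
eef_pos: [0.532, -0.2339, 0.4293]
ee_rot: [3.141, 0.0, -1.385]
force: [0.5, 0.0, -2.9]
width: 0.0196
```

move_arm(
  deltas=[
    [-5, -36, 0, 0, 0, -3],
    [-5, -32, 0, 0, 0, -3],
    [-5, -24, 0, 0, 0, -3],
    [-5, -15, 0, 0, 0, -2.7],
    [-4, -6, 0, 0, 0, 0],
  ],
)

```text
t: 10.13
eef_pos: [0.508, -0.3474, 0.4284]
ee_rot: [3.139, 0.001, -1.593]
force: [0.3, 1.0, -3.1]
width: 0.0195
```

move_arm(
  deltas=[
    [0, 0, 0, 0, 0, 0],
    [0, 0, 0, 0, 0, 0],
    [0, 0, 0, 0, 0, 0],
    [0, 0, 0, 0, 0, 0],
    [0, 0, 0, 0, 0, 0],
  ],
)

```text
t: 10.55
eef_pos: [0.5094, -0.3443, 0.4298]
ee_rot: [-3.141, 0.0, -1.587]
force: [-0.3, -0.4, -2.5]
width: 0.0196
```

Run:
```python
from h import *
s=arm.get_state(); print(s['t'],s['eef_pos'],s['ee_rot'],s['q'],np.abs(s['qd']).max())
im=save('top','t2.png'); cv2.imwrite('pics/t2c.png',cv2.resize(im[190:310,270:430],None,fx=4,fy=4)[:,:,::-1])
for n,z in {'cap_mid':.177,'spot':.042,'plate':.024,'micrometer':0}.items():
  for d in arm.spot_point(n,'top')[:3]: print(n,round(d['score'],2),np.round(d['xy']),np.round(px2w('top',d['xy'],z,s),4))
```

```text
10.55 [ 0.50935652 -0.34428307  0.42979812] [-3.14129305e+00  8.16736908e-05 -1.58661469e+00] [-2.77164274e-01  2.45655171e-01 -8.96929347e-02 -1.65548349e-04
 -1.23517990e+00  2.61400398e-01] 0.0017625971076910367
```

View pics/t2c.png

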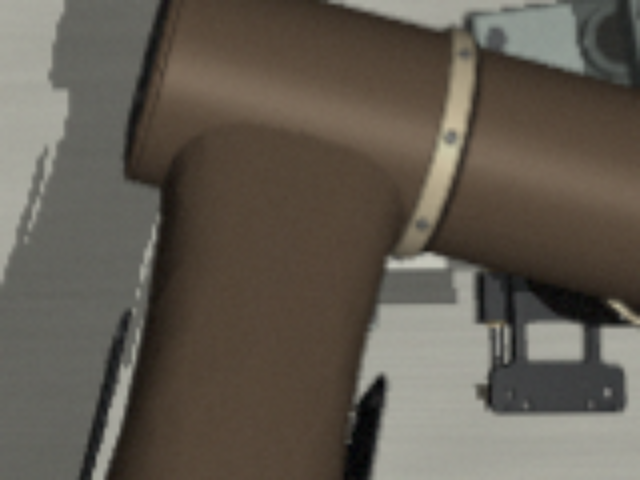

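The top camera's view is blocked by the arm, so I'll keep the axis estimate (0.5125, -0.221) and descend beside the plate.

move_arm(
  deltas=[
    [0.2, 0, -30, 0, 0, 0],
    [0.2, 0, -38, 0, 0, 0],
    [0.2, 0, -38, 0, 0, 0],
    [0, 0, -36, 0, 0, 0],
    [0, 0, -28, 0, 0, 0],
  ],
)

```text
t: 11.22
eef_pos: [0.5088, -0.3448, 0.257]
ee_rot: [3.14, 0.001, -1.588]
force: [0.6, -0.1, -3.1]
width: 0.0195
```

move_arm(
  deltas=[
    [0, 0, -15, 0, 0, 0],
    [0, 0, -10, 0, 0, 0],
    [0, 0, -4, 0, 0, 0],
    [0, 0, 0, 0, 0, 0],
    [0, 0, 0, 0, 0, 0],
  ],
)

```text
t: 11.63
eef_pos: [0.5102, -0.3454, 0.2318]
ee_rot: [-3.14, -0.001, -1.588]
force: [0.4, 0.6, -2.4]
width: 0.0195
```

Run:
```python
from h import *
s=arm.get_state(); print(s['t'],s['eef_pos'],s['ee_rot'],s['q'],np.abs(s['qd']).max())
im=save('scene','s2.png'); a=cv2.resize(im[120:230,170:310],(700,550),interpolation=cv2.INTER_CUBIC); cv2.imwrite('pics/s2c.png',a[:,:,::-1])
arm.grab_frame('wrist')
for n in('spot','cap_mid'):
 for d in arm.spot_point(n,'scene')[:3]: print(n,d['score'],d['xy'])
for z in (.042,.060,.177): print(z,w2px('scene',[.5125,-.221,z]))
```

```text
11.6333 [ 0.51021315 -0.34541924  0.23181679] [-3.14001083e+00 -8.11342854e-04 -1.58787062e+00] [-2.78449241e-01  4.21237720e-01 -3.29107571e-01  5.13546891e-04
 -8.18713341e-01  2.61025080e-01] 0.01252996039259503
spot 0.89 [187.3, 158.2]
spot 0.64 [262.5, 188.9]
cap_mid 0.94 [180.4, 107.7]
cap_mid 0.66 [257.5, 151.5]
0.042 [261.36158522 188.26824403]
0.06 [261.16400165 183.70869789]
0.177 [259.80702743 152.33154767]
```

View pics/s2c.png

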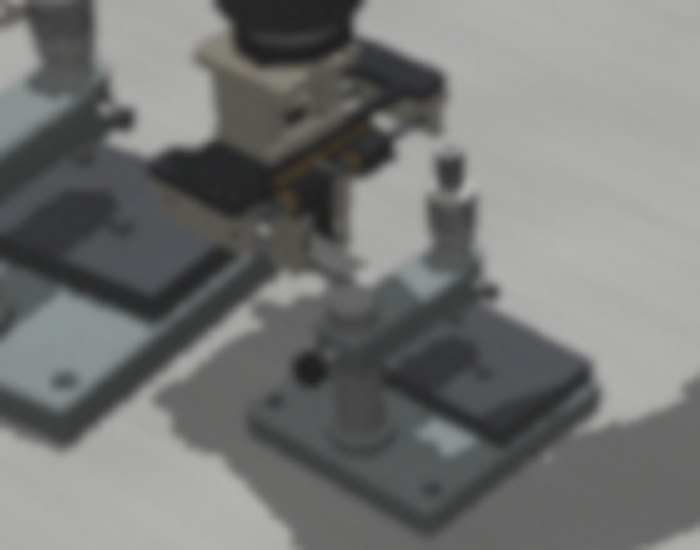

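The scene view shows the meant micrometer's head clear. The key is hidden behind it, and the projected axis matches the detections within about 2 px. I'll go low, then slide under the spindle.

move_arm(
  deltas=[
    [0.2, 0, -3, 0, 0, 0],
    [0.2, 0, -3, 0, 0, 0],
    [0.2, 0, -2.3, 0, 0, 0],
    [0, 0, 0, 0, 0, 0],
    [0, 0, 0, 0, 0, 0],
  ],
)

```text
t: 12.25
eef_pos: [0.5102, -0.3452, 0.2221]
ee_rot: [3.141, 0.0, -1.588]
force: [0.3, -0.0, -3.1]
width: 0.0191
```

move_arm(
  deltas=[
    [0, 0, 0, 0, 0, 0],
    [0, 3, 0, 0, 0, 0],
    [0, 3, 0, 0, 0, 0],
    [0, 3, 0, 0, 0, 0],
    [0, 3, 0, 0, 0, 0],
  ],
)

```text
t: 12.67
eef_pos: [0.5102, -0.3328, 0.2224]
ee_rot: [-3.142, 0.0, -1.588]
force: [-0.1, 0.2, -2.6]
width: 0.0193
```

move_arm(
  deltas=[
    [0, 3, 0.5, 0, 0, 0],
    [0, 3, 0, 0, 0, 0],
    [0, 3, 0, 0, 0, 0],
    [0, 3, 0, 0, 0, 0],
    [0, 3, 0, 0, 0, 0],
  ],
)

```text
t: 13.08
eef_pos: [0.5102, -0.3178, 0.2229]
ee_rot: [3.142, 0.0, -1.588]
force: [0.2, 0.7, -3.1]
width: 0.0198
```

move_arm(
  deltas=[
    [0.2, 4, 0, 0, 0, 0],
    [0.2, 4, 0, 0, 0, 0],
    [0.2, 4, 0, 0, 0, 0],
    [0.2, 3, 0, 0, 0, 0],
    [0, 0, 0, 0, 0, 0],
  ],
)

```text
t: 13.5
eef_pos: [0.5111, -0.3026, 0.2229]
ee_rot: [-3.142, 0.0, -1.588]
force: [0.2, 0.1, -3.1]
width: 0.0194
```

move_arm(
  deltas=[
    [0, 0, -0.4, 0, 0, 0],
    [0, 0, -0.4, 0, 0, 0],
    [0, 0, -0.3, 0, 0, 0],
    [0, 0, 0, 0, 0, 0],
    [0, 0, 0, 0, 0, 0],
  ],
)

```text
t: 13.92
eef_pos: [0.511, -0.3033, 0.2218]
ee_rot: [-3.142, -0.0, -1.588]
force: [-0.5, 0.7, -2.1]
width: 0.0193
```

Run:
```python
from h import *
s=arm.get_state(); print(s['t'],s['eef_pos'],s['ee_rot'],s['force'],s['moment'])
save('scene','s3.png');save('wrist','w3.png')
a=cv2.imread('pics/s3.png')[120:230,200:310]; cv2.imwrite('pics/c3.png',np.hstack([cv2.resize(a,(420,420),interpolation=cv2.INTER_CUBIC),cv2.resize(cv2.imread('pics/w3.png'),(380,420))]))
```

```text
13.9167 [ 0.5110195  -0.30332502  0.22177842] [-3.14150689e+00 -3.53271032e-05 -1.58847810e+00] [-0.52706004  0.66174238 -2.11275751] [ 0.0369394   0.10736898 -0.04140661]
```

View pics/c3.png

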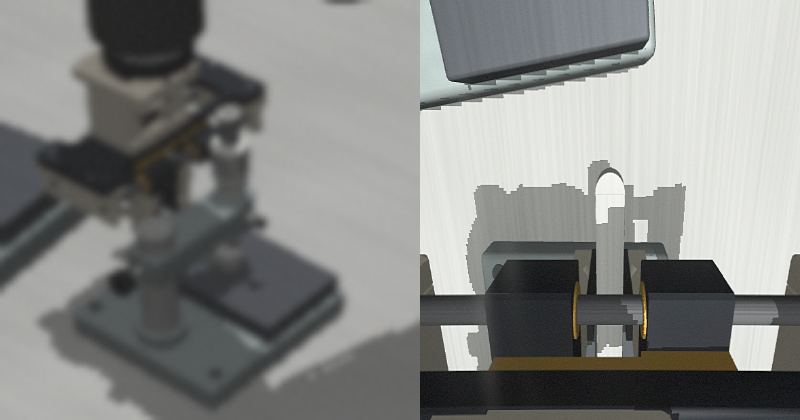

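The wrist view shows the outer key end at (610,180) held straight, and the scene view shows the gripper beside the head. I'll nudge in 2 mm, lower to contact, then release.

move_arm(
  deltas=[
    [0, 1, 0, 0, 0, 0],
    [0, 1.3, 0, 0, 0, 0],
    [0, 0, -0.2, 0, 0, 0],
    [0, 0, -0.2, 0, 0, 0],
    [0, 0, 0, 0, 0, 0],
  ],
)

```text
t: 14.43
eef_pos: [0.511, -0.3007, 0.2217]
ee_rot: [-3.142, 0.0, -1.588]
force: [-1.0, 3.1, 1.0]
width: 0.0198
```

move_arm(
  deltas=[
    [0, 0, -0.2, 0, 0, 0],
    [0, 0, 0, 0, 0, 0],
    [0, 0, 0, 0, 0, 0],
    [0, 0, 0, 0, 0, 0],
    [0, 0, 0, 0, 0, 0],
  ],
)

```text
t: 14.85
eef_pos: [0.511, -0.3008, 0.2216]
ee_rot: [-3.141, 0.0, -1.588]
force: [-1.8, 3.6, 5.7]
width: 0.0194
```

move_arm(
  deltas=[
    [0, 0, 0.3, 0, 0, 0],
    [0, 0, 0, 0, 0, 0],
    [0, 0, 0, 0, 0, 0],
    [0, 0, 0, 0, 0, 0],
    [0, 0, 0, 0, 0, 0],
  ],
  claw=110,
)

```text
t: 15.27
eef_pos: [0.511, -0.301, 0.2214]
ee_rot: [-3.142, -0.0, -1.588]
force: [0.2, 0.1, 0.9]
width: 0.0466
```

move_arm(
  deltas=[
    [0, 0, 8, 0, 0, 0],
    [0, 0, 25, 0, 0, 0],
    [0, 0, 38, 0, 0, 0],
    [0, 0, 38, 0, 0, 0],
    [0, 0, 38, 0, 0, 0],
  ],
)

```text
t: 15.68
eef_pos: [0.5106, -0.3009, 0.3707]
ee_rot: [3.141, -0.0, -1.588]
force: [0.8, -0.2, -0.6]
width: 0.05
```

move_arm(
  deltas=[
    [0, 0, 30, 0, 0, 7],
    [0, 0, 20, 0, 0, 7],
    [0, 0, 10, 0, 0, 7],
    [0, 0, 0, 0, 0, 7],
    [0, 0, 0, 0, 0, 7],
  ],
)

```text
t: 16.1
eef_pos: [0.5108, -0.3009, 0.4304]
ee_rot: [-3.14, -0.002, -0.971]
force: [0.1, -0.3, 0.1]
width: 0.0499
```

move_arm(
  deltas=[
    [0, 0, 0, 0, 0, 7],
    [0, 0, 0, 0, 0, 7],
    [0, 0, 0, 0, 0, 7],
    [0, 0, 0, 0, 0, 7],
    [0, 0, 0, 0, 0, 7],
  ],
)

```text
t: 16.52
eef_pos: [0.5108, -0.3009, 0.4291]
ee_rot: [3.142, -0.0, -0.36]
force: [0.8, -0.0, 0.8]
width: 0.0497
```

move_arm(
  deltas=[
    [0, 0, 0, 0, 0, 7],
    [0, 0, 0, 0, 0, 7],
    [0, 0, 0, 0, 0, 7],
    [0, 0, 0, 0, 0, 7],
    [0, 0, 0, 0, 0, 7],
  ],
)

```text
t: 16.93
eef_pos: [0.5108, -0.3009, 0.4291]
ee_rot: [3.141, -0.0, 0.25]
force: [0.1, 1.0, -0.4]
width: 0.0501
```

move_arm(
  deltas=[
    [0, 0, 0, 0, 0, 7],
    [0, 0, 0, 0, 0, 7],
    [0, 0, 0, 0, 0, 7],
    [0, 0, 0, 0, 0, 7],
    [0, 0, 0, 0, 0, 7],
  ],
)

```text
t: 17.35
eef_pos: [0.5108, -0.3009, 0.4291]
ee_rot: [3.141, -0.0, 0.861]
force: [0.4, -0.5, -0.6]
width: 0.0498
```

move_arm(
  deltas=[
    [0, 0, 0, 0, 0, 7],
    [0, 0, 0, 0, 0, 7],
    [0, 0, 0, 0, 0, 0],
    [0, 0, 0, 0, 0, 0],
    [0, 0, 0, 0, 0, 0],
  ],
)

```text
t: 17.77
eef_pos: [0.5109, -0.3009, 0.4288]
ee_rot: [3.141, -0.0, 1.095]
force: [0.1, -1.0, 0.3]
width: 0.0499
```

Run:
```python
from h import *
s=arm.get_state(); print(s['t'],s['eef_pos'],s['ee_rot'],s['q'],np.abs(s['qd']).max(),s['moment'])
im=save('wrist','w4.png')
for n,z in {'cap_mid':.177,'spot':.042,'plate':.024,'micrometer':0,'key_mid':.048}.items():
  for d in arm.spot_point(n,'wrist')[:2]: print(n,round(d['score'],2),np.round(d['xy']),np.round(px2w('wrist',d['xy'],z,s),4))
for d in arm.masks_of('cap_mid','wrist')[:2]:
  v,u=np.nonzero(d['pixels']);print(d['score'],d['xy'],u.min(),u.max(),v.min(),v.max())
```

```text
17.7667 [ 0.51090237 -0.30088662  0.42877718] [ 3.14126783e+00 -5.39731264e-05  1.09539438e+00] [-2.02819705e-01  2.09822153e-01 -1.39091728e-01  3.77484522e-05
 -1.22155508e+00  2.86899749e+00] 0.01227681922281324 [-0.1300014   0.05736802 -0.05087044]
cap_mid 0.69 [226. 122.] [ 0.5114 -0.2218  0.177 ]
micrometer 0.59 [253. 112.] [ 0.5166 -0.2217  0.    ]
key_mid 0.72 [271. 167.] [ 0.5105 -0.2828  0.048 ]
0.95 [424.9, 232.8] 294 543 161 344
0.87 [278.0, 89.0] 174 381 0 191
```

View pics/w4.png

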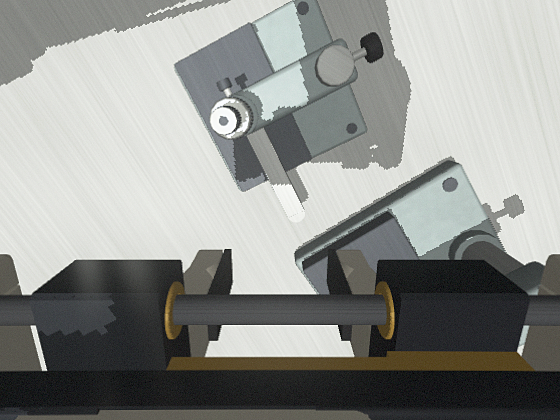

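The w4 picture shows the key lying on the plate with its inner end under the head and its outer end at (294,217). The cap top is at (226,121). I'll refine the cap centre.

Run:
```python
from h import *
s=arm.get_state()
im=cv2.imread('pics/w4.png',0)
c=cv2.resize(im[85:155,190:265],None,fx=8,fy=8,interpolation=cv2.INTER_CUBIC); cv2.imwrite('pics/w4c.png',c)
h=cv2.HoughCircles(c,cv2.HOUGH_GRADIENT_ALT,1.5,10,param1=200,param2=.7,minRadius=20,maxRadius=250)
for x,y,r in (h[0] if h is not None else []): 
  p=(x/8+190-.44,y/8+85-.44); print(np.round([*p,r/8],1),px2w('wrist',p,.19,s)[:2])
for p in((294,217),(298,210)): print(px2w('wrist',p,.054,s))
```

```text
[229.7 117.2  19.9] [ 0.51676028 -0.22053494]
[223.3 120.7  13.5] [ 0.51207224 -0.22059707]
[223.3 120.7   4.6] [ 0.51207224 -0.22059707]
[ 0.50765673 -0.34388367  0.054     ]
[ 0.51531103 -0.33848885  0.054     ]
```

View pics/w4c.png

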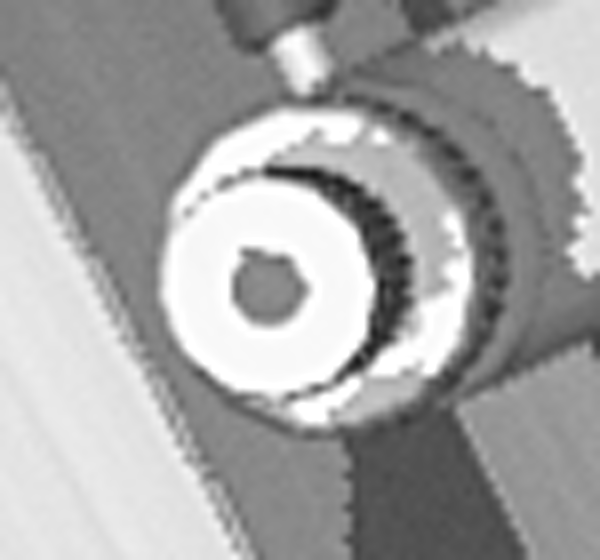

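move_arm(
  deltas=[
    [0.3, 20, 0, 0, 0, 0],
    [0.3, 25, 0, 0, 0, 0],
    [0.3, 25, 0, 0, 0, 0],
    [0.3, 10.3, 0, 0, 0, 0],
    [0, 0, -10, 0, 0, 0],
  ],
)

```text
t: 18.53
eef_pos: [0.5128, -0.2191, 0.4204]
ee_rot: [3.138, -0.001, 1.102]
force: [0.7, -0.1, 0.6]
width: 0.0503
```

move_arm(
  deltas=[
    [0, 0, -20, 0, 0, 0],
    [0, 0, -20, 0, 0, 0],
    [0, 0, -14, 0, 0, 0],
    [0, 0, 0, 0, 0, 0],
    [0, 0, 0, 0, 0, 0],
  ],
)

```text
t: 18.95
eef_pos: [0.5121, -0.2212, 0.3637]
ee_rot: [-3.14, 0.001, 1.099]
force: [0.4, 0.8, -0.1]
width: 0.0499
```

move_arm(
  deltas=[
    [0, 0.3, -8, 0, 0, 0],
    [0, 0.2, -7, 0, 0, 0],
    [0, 0, -3.5, 0, 0, 0],
    [0, 0, 0, 0, 0, 0],
    [0, 0, 0, 0, 0, 0],
  ],
)

```text
t: 19.37
eef_pos: [0.5122, -0.2201, 0.346]
ee_rot: [-3.142, 0.0, 1.1]
force: [-0.0, -0.0, -0.4]
width: 0.0499
```

move_arm(
  deltas=[
    [0, 0, 0, 0, 0, 0],
    [0, 0, 0, 0, 0, 0],
    [0, 0, 0, 0, 0, 0],
    [0, 0, 0, 0, 0, 0],
    [0, 0, 0, 0, 0, 0],
  ],
  claw=255,
  squeeze=30,
)

```text
t: 19.78
eef_pos: [0.5122, -0.2201, 0.3461]
ee_rot: [3.141, -0.0, 1.1]
force: [0.1, 0.1, 0.5]
width: 0.0221
```

move_arm(
  deltas=[
    [0, 0, 0, 0, 0, 0],
    [0, 0, 0, 0, 0, 0],
    [0, 0, 0, 0, 0, 0],
    [0, 0, 0, 0, 0, 0],
    [0, 0, 0, 0, 0, 0],
  ],
)

```text
t: 20.2
eef_pos: [0.5123, -0.2201, 0.3461]
ee_rot: [3.141, -0.0, 1.1]
force: [-0.3, 0.1, 0.5]
width: 0.0166
```

```bash
cat > m.py <<'E'
from h import *
s=arm.get_state(); print(round(s['t'],2),np.round(s['eef_pos'],4),'yaw',round(np.degrees(s['ee_rot'][2]),1),'q6',s['q'][5].round(3),'F',s['force'].round(1),'M',s['moment'].round(3),'tau6',s['joint_efforts'][5].round(4),s['width'].round(4))
E
python3 m.py
```

```text
Traceback (most recent call last):
  File "m.py", line 2, in <module>
    s=arm.get_state(); print(round(s['t'],2),np.round(s['eef_pos'],4),'yaw',round(np.degrees(s['ee_rot'][2]),1),'q6',s['q'][5].round(3),'F',s['force'].round(1),'M',s['moment'].round(3),'tau6',s['joint_efforts'][5].round(4),s['width'].round(4))
                                                                                                                                                                                                                               ^^^^^^^^^^^^^^^^
AttributeError: 'float' object has no attribute 'round'
```

```bash
sed -i "s/s\['width'\].round(4)/round(s['width'],4)/" m.py; python3 m.py
```

```text
20.2 [ 0.5123 -0.2201  0.3461] yaw 63.0 q6 2.725 F [-0.3  0.1  0.5] M [-0.209 -0.028  0.005] tau6 -0.0017 0.0166
```

move_arm(
  deltas=[
    [0, 0, 0, 0, 0, -3],
    [0, 0, 0, 0, 0, -5],
    [0, 0, 0, 0, 0, -5],
    [0, 0, 0, 0, 0, -5],
    [0, 0, 0, 0, 0, -2],
  ],
)

```text
t: 20.62
eef_pos: [0.5126, -0.2203, 0.3461]
ee_rot: [3.14, -0.0, 0.746]
force: [1.8, -2.0, -2.1]
width: 0.0166
```

```bash
python3 m.py
```

```text
20.62 [ 0.5126 -0.2203  0.3461] yaw 42.7 q6 2.371 F [ 1.8 -2.  -2.1] M [-0.931 -0.622  0.062] tau6 -0.2812 0.0166
```

move_arm(
  deltas=[
    [0, 0, 0, 0, 0, -5],
    [0, 0, 0, 0, 0, -5],
    [0, 0, 0, 0, 0, -5],
    [0, 0, 0, 0, 0, -5],
    [0, 0, 0, 0, 0, -5],
  ],
)

```text
t: 21.03
eef_pos: [0.5128, -0.2207, 0.3461]
ee_rot: [3.14, -0.001, 0.31]
force: [3.0, -5.7, -2.7]
width: 0.0164
```

```bash
python3 m.py
```

```text
21.03 [ 0.5128 -0.2207  0.3461] yaw 17.8 q6 1.935 F [ 3.  -5.7 -2.7] M [-2.269 -1.053  0.011] tau6 1.6642 0.0164
```

move_arm(
  deltas=[
    [0.3, -0.5, 0, 0, 0, -5],
    [0.3, -0.4, 0, 0, 0, -5],
    [0, 0, 0, 0, 0, -5],
    [0, 0, 0, 0, 0, -5],
    [0, 0, 0, 0, 0, 0],
  ],
)

```text
t: 21.45
eef_pos: [0.5131, -0.2214, 0.3461]
ee_rot: [3.141, -0.001, -0.039]
force: [2.1, -3.1, -1.4]
width: 0.0164
```

```bash
python3 m.py
```

```text
21.45 [ 0.5131 -0.2214  0.3461] yaw -2.2 q6 1.588 F [ 2.1 -3.1 -1.4] M [-1.673 -0.575 -0.075] tau6 -1.5299 0.0164
```

move_arm(
  deltas=[
    [0, 0, 0, 0, 0, -4],
    [0, 0, 0, 0, 0, -4],
    [0, 0, 0, 0, 0, -4],
    [0, 0, 0, 0, 0, 0],
    [0, 0, 0, 0, 0, 0],
  ],
)

```text
t: 21.87
eef_pos: [0.513, -0.2216, 0.3461]
ee_rot: [3.141, -0.001, -0.242]
force: [2.0, -6.0, -1.9]
width: 0.0169
```

```bash
python3 m.py
```

```text
21.87 [ 0.513  -0.2216  0.3461] yaw -13.8 q6 1.385 F [ 2.  -6.  -1.9] M [-2.354 -0.541 -0.067] tau6 -0.2029 0.0169
```

```bash
cat > a.py <<'E'
import sys
from h import *
tag=sys.argv[1]; n=int(sys.argv[2]) if len(sys.argv)>2 else 5
M=[];F=[];T=[]
for i in range(n):
    im=arm.grab_frame('wrist'); s=arm.get_state(); M.append(s['moment'][2]);F.append(s['force']);T.append(s['joint_efforts'][5])
save('wrist',f'r{tag}.png',im)
print('t',round(s['t'],2),'pos',np.round(s['eef_pos'],4),'yaw',round(np.degrees(s['ee_rot'][2]),1),'q6',round(s['q'][5],3),'F',np.mean(F,0).round(1),'Mz',np.mean(M).round(3),'+-',(np.std(M)/n**.5).round(3),'t6',np.mean(T).round(3),np.round(T,2))
E
python3 a.py 0 6; python3 -c "
import cv2
a=cv2.imread('pics/r0.png')[170:310,190:370]; cv2.imwrite('pics/r0c.png',cv2.resize(a,None,fx=4,fy=4,interpolation=cv2.INTER_CUBIC))"
```

```text
t 22.17 pos [ 0.513  -0.2216  0.3461] yaw -13.8 q6 1.386 F [ 1.9 -5.9 -1.7] Mz -0.045 +- 0.016 t6 0.034 [-0.02  0.03  0.04  0.05  0.05  0.05]
```

View pics/r0c.png

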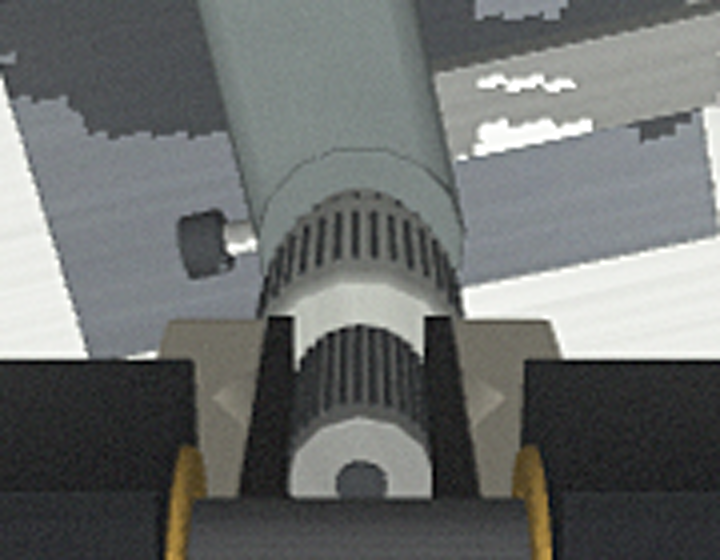

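The r0 view shows the cap held centrally between the fingers, with the thimble knurl visible at about (280,227) in the full frame. Settled joint-6 torque is 0.05 N m, which matches free turning. I'll continue in small steps and watch it rise to 0.1.

move_arm(
  deltas=[
    [0.1, -0.3, 0, 0, 0, -4],
    [0.1, -0.3, 0, 0, 0, -4],
    [0, 0, 0, 0, 0, -2],
    [0, 0, 0, 0, 0, 0],
    [0, 0, 0, 0, 0, 0],
  ],
)

```text
t: 22.58
eef_pos: [0.513, -0.222, 0.3461]
ee_rot: [3.141, -0.0, -0.415]
force: [1.4, -6.2, -1.2]
width: 0.0165
```

```bash
python3 a.py 1 3
```

```text
t 22.73 pos [ 0.513  -0.222   0.3461] yaw -23.8 q6 1.213 F [ 1.3 -5.4 -1. ] Mz -0.006 +- 0.014 t6 0.013 [-0.01  0.02  0.02]
```

move_arm(
  deltas=[
    [0, 0, 0, 0, 0, -4],
    [0, 0, 0, 0, 0, -4],
    [0, 0, 0, 0, 0, -2],
    [0, 0, 0, 0, 0, 0],
    [0, 0, 0, 0, 0, 0],
  ],
)

```text
t: 23.15
eef_pos: [0.513, -0.2222, 0.3461]
ee_rot: [3.141, -0.001, -0.59]
force: [0.6, -6.4, -0.4]
width: 0.0169
```

```bash
python3 a.py 2 3
```

```text
t 23.3 pos [ 0.513  -0.2221  0.3461] yaw -33.8 q6 1.038 F [ 0.4 -6.6 -0.4] Mz -0.007 +- 0.017 t6 0.003 [-0.02  0.01  0.02]
```

```bash
cat > d.py <<'E'
import cv2,sys,numpy as np
def ld(t): return cv2.imread(f'pics/r{t}.png',0).astype(np.float32)
def shift(A,B,x0,x1,y0,y1,m=5):
    t=A[y0:y1,x0:x1]; w=B[y0-1:y1+1,x0-m:x1+m]
    r=cv2.matchTemplate(w,t,cv2.TM_CCOEFF_NORMED); _,v,_,p=cv2.minMaxLoc(r); z=r[1,m]
    return 'zero-shift corr %.2f best %.2f at dx %d dy %d'%(z,v,p[0]-m,p[1]-1)
T=sys.argv[1:]
for a,b in zip(T,T[1:]):
    A,B=ld(a),ld(b); print(a,b,'thimble',shift(A,B,268,293,221,237),'| cap',shift(A,B,268,294,255,271))
E
python3 d.py 0 1 2
```

```text
0 1 thimble zero-shift corr 0.96 best 0.96 at dx 0 dy 0 | cap zero-shift corr 0.95 best 0.95 at dx 0 dy 0
1 2 thimble zero-shift corr 0.97 best 0.97 at dx 0 dy 0 | cap zero-shift corr 0.95 best 0.95 at dx 0 dy 0
```

move_arm(
  deltas=[
    [0, -0.3, 0, 0, 0, -4],
    [0, -0.2, 0, 0, 0, -4],
    [0, 0, 0, 0, 0, -2],
    [0, 0, 0, 0, 0, 0],
    [0, 0, 0, 0, 0, 0],
  ],
)

```text
t: 23.72
eef_pos: [0.5128, -0.2225, 0.3461]
ee_rot: [3.141, -0.0, -0.765]
force: [-0.1, -5.2, 0.2]
width: 0.0168
```

```bash
python3 a.py 3 3; python3 d.py 2 3
```

```text
t 23.87 pos [ 0.5128 -0.2225  0.3461] yaw -43.8 q6 0.865 F [ 0.2 -4.9 -0.6] Mz -0.04 +- 0.028 t6 0.009 [-0.01  0.02  0.02]
2 3 thimble zero-shift corr 0.97 best 0.97 at dx 0 dy 0 | cap zero-shift corr 0.95 best 0.95 at dx 0 dy 0
```

The correlation is a clean slip sensor: both cap and thimble stay still in the gripper frame. I'll use 14° steps, so the knurl's roughly 10° pitch can't alias.

move_arm(
  deltas=[
    [0, -0.2, 0, 0, 0, -5],
    [0, -0.2, 0, 0, 0, -5],
    [0, 0, 0, 0, 0, -4],
    [0, 0, 0, 0, 0, 0],
    [0, 0, 0, 0, 0, 0],
  ],
)

```text
t: 24.28
eef_pos: [0.5127, -0.2228, 0.3461]
ee_rot: [3.141, -0.0, -1.008]
force: [-0.7, -5.4, 0.9]
width: 0.0166
```

```bash
python3 a.py 4 2; python3 d.py 3 4
```

```text
t 24.38 pos [ 0.5126 -0.2228  0.3461] yaw -57.7 q6 0.623 F [-1.6 -5.6  1.6] Mz -0.073 +- 0.008 t6 0.003 [-0.03  0.03]
3 4 thimble zero-shift corr 0.97 best 0.97 at dx 0 dy 0 | cap zero-shift corr 0.95 best 0.95 at dx 0 dy 0
```

move_arm(
  deltas=[
    [-0.1, -0.2, 0, 0, 0, -5],
    [0, -0.2, 0, 0, 0, -5],
    [0, 0, 0, 0, 0, -4],
    [0, 0, 0, 0, 0, 0],
    [0, 0, 0, 0, 0, 0],
  ],
)

```text
t: 24.8
eef_pos: [0.5124, -0.2231, 0.346]
ee_rot: [3.14, 0.0, -1.251]
force: [-2.9, -5.3, 2.8]
width: 0.0165
```

```bash
python3 a.py 5 2; python3 d.py 4 5
```

```text
t 24.9 pos [ 0.5124 -0.2231  0.3461] yaw -71.7 q6 0.38 F [-3.4 -4.4  3.1] Mz -0.052 +- 0.018 t6 0.008 [-0.02  0.03]
4 5 thimble zero-shift corr 0.98 best 0.98 at dx 0 dy 0 | cap zero-shift corr 0.95 best 0.95 at dx 0 dy 0
```

move_arm(
  deltas=[
    [-0.3, -0.2, 0, 0, 0, -5],
    [-0.2, -0.1, 0, 0, 0, -5],
    [0, 0, 0, 0, 0, -4],
    [0, 0, 0, 0, 0, 0],
    [0, 0, 0, 0, 0, 0],
  ],
)

```text
t: 25.32
eef_pos: [0.512, -0.2233, 0.346]
ee_rot: [3.141, 0.0, -1.495]
force: [-3.8, -3.6, 3.2]
width: 0.0167
```

```bash
python3 a.py 6 2; python3 d.py 5 6
```

```text
t 25.42 pos [ 0.512  -0.2232  0.346 ] yaw -85.7 q6 0.136 F [-3.7 -3.3  4.1] Mz -0.024 +- 0.014 t6 0.049 [0.05 0.05]
5 6 thimble zero-shift corr 0.98 best 0.98 at dx 0 dy 0 | cap zero-shift corr 0.97 best 0.97 at dx 0 dy 0
```

move_arm(
  deltas=[
    [-0.3, 0, 0, 0, 0, -5],
    [-0.2, 0, 0, 0, 0, -5],
    [0, 0, 0, 0, 0, -4],
    [0, 0, 0, 0, 0, 0],
    [0, 0, 0, 0, 0, 0],
  ],
)

```text
t: 25.83
eef_pos: [0.5115, -0.2232, 0.346]
ee_rot: [3.141, -0.0, -1.74]
force: [-4.4, -4.2, 4.1]
width: 0.0164
```

```bash
python3 a.py 7 2; python3 d.py 6 7
```

```text
t 25.93 pos [ 0.5116 -0.2232  0.346 ] yaw -99.7 q6 -0.108 F [-3.8 -3.2  3.4] Mz -0.039 +- 0.005 t6 0.012 [-0.01  0.04]
6 7 thimble zero-shift corr 0.96 best 0.96 at dx 0 dy 0 | cap zero-shift corr 0.95 best 0.95 at dx 0 dy 0
```

162.7° so far, with no slip.

move_arm(
  deltas=[
    [-0.3, 0.1, 0, 0, 0, -5],
    [-0.2, 0.1, 0, 0, 0, -5],
    [0, 0, 0, 0, 0, -4],
    [0, 0, 0, 0, 0, 0],
    [0, 0, 0, 0, 0, 0],
  ],
)

```text
t: 26.35
eef_pos: [0.5111, -0.2231, 0.346]
ee_rot: [3.141, -0.0, -1.984]
force: [-4.0, -4.0, 2.9]
width: 0.0164
```

```bash
python3 a.py 8 2; python3 d.py 7 8
```

```text
t 26.45 pos [ 0.5111 -0.2231  0.346 ] yaw -113.7 q6 -0.353 F [-3.7 -3.8  3.9] Mz -0.041 +- 0.029 t6 0.015 [-0.01  0.04]
7 8 thimble zero-shift corr 0.95 best 0.95 at dx 0 dy 0 | cap zero-shift corr 0.91 best 0.91 at dx 0 dy 0
```

move_arm(
  deltas=[
    [-0.3, 0.2, 0, 0, 0, -5],
    [-0.2, 0.2, 0, 0, 0, -5],
    [0, 0, 0, 0, 0, -4],
    [0, 0, 0, 0, 0, 0],
    [0, 0, 0, 0, 0, 0],
  ],
)

```text
t: 26.87
eef_pos: [0.5107, -0.2228, 0.346]
ee_rot: [3.141, -0.0, -2.229]
force: [-2.7, -4.6, 3.0]
width: 0.0165
```

```bash
python3 a.py 9 2; python3 d.py 8 9
```

```text
t 26.97 pos [ 0.5107 -0.2228  0.346 ] yaw -127.7 q6 -0.598 F [-2.9 -4.8  2.8] Mz -0.043 +- 0.026 t6 0.018 [-0.01  0.04]
8 9 thimble zero-shift corr 0.93 best 0.93 at dx 0 dy 0 | cap zero-shift corr 0.91 best 0.91 at dx 0 dy 0
```

move_arm(
  deltas=[
    [-0.1, 0, 0, 0, 0, -5],
    [-0.1, 0, 0, 0, 0, -5],
    [0, 0, 0, 0, 0, -4],
    [0, 0, 0, 0, 0, 0],
    [0, 0, 0, 0, 0, 0],
  ],
)

```text
t: 27.38
eef_pos: [0.5105, -0.2226, 0.346]
ee_rot: [3.141, -0.0, -2.473]
force: [-4.2, -2.7, 4.2]
width: 0.0166
```

```bash
python3 a.py 10 2; python3 d.py 9 10
```

```text
t 27.48 pos [ 0.5105 -0.2226  0.346 ] yaw -141.7 q6 -0.842 F [-4.4 -2.4  3.9] Mz -0.037 +- 0.028 t6 0.013 [0.01 0.01]
9 10 thimble zero-shift corr 0.94 best 0.94 at dx 0 dy 0 | cap zero-shift corr 0.96 best 0.96 at dx 0 dy 0
```

move_arm(
  deltas=[
    [-0.1, 0, 0, 0, 0, -5],
    [-0.1, 0, 0, 0, 0, -5],
    [0, 0, 0, 0, 0, -4],
    [0, 0, 0, 0, 0, 0],
    [0, 0, 0, 0, 0, 0],
  ],
)

```text
t: 27.9
eef_pos: [0.5102, -0.2224, 0.346]
ee_rot: [3.141, -0.0, -2.718]
force: [-5.1, -1.3, 4.7]
width: 0.0167
```

```bash
python3 a.py 11 2; python3 d.py 10 11
```

```text
t 28.0 pos [ 0.5103 -0.2224  0.346 ] yaw -155.7 q6 -1.087 F [-4.6 -0.9  5.8] Mz -0.008 +- 0.01 t6 -0.022 [-0.04 -0.  ]
10 11 thimble zero-shift corr 0.20 best 0.86 at dx -1 dy 0 | cap zero-shift corr 0.95 best 0.95 at dx 0 dy 0
```

Slip began in this last step: the thimble texture moved while the cap stayed fixed in the fingers. Slip so far is about 3° or 13°, ambiguous by one knurl. Another 13° gives 16° to 26°, inside the 11° to 34° window either way.

move_arm(
  deltas=[
    [-0.2, 0, 0, 0, 0, -3],
    [-0.1, 0, 0, 0, 0, -3],
    [0, 0, 0, 0, 0, -1],
    [0, 0, 0, 0, 0, 0],
    [0, 0, 0, 0, 0, 0],
  ],
)

```text
t: 28.42
eef_pos: [0.5101, -0.2223, 0.346]
ee_rot: [3.141, -0.0, -2.84]
force: [-4.0, -0.1, 5.0]
width: 0.0164
```

```bash
python3 a.py 12 2; python3 d.py 11 12
```

```text
t 28.52 pos [ 0.5101 -0.2223  0.346 ] yaw -162.7 q6 -1.209 F [-4.2 -1.1  5.3] Mz 0.01 +- 0.001 t6 -0.04 [-0.05 -0.03]
11 12 thimble zero-shift corr -0.15 best 0.86 at dx -3 dy 0 | cap zero-shift corr 0.95 best 0.95 at dx 0 dy 0
```

move_arm(
  deltas=[
    [0, 0, 0, 0, 0, -3],
    [0, 0, 0, 0, 0, -3],
    [0, 0, 0, 0, 0, 0],
    [0, 0, 0, 0, 0, 0],
    [0, 0, 0, 0, 0, 0],
  ],
)

```text
t: 28.93
eef_pos: [0.5101, -0.2222, 0.346]
ee_rot: [3.141, -0.0, -2.944]
force: [-5.3, 0.4, 5.6]
width: 0.0168
```

```bash
python3 a.py 13 2; python3 d.py 12 13
```

```text
t 29.03 pos [ 0.5101 -0.2222  0.346 ] yaw -168.7 q6 -1.314 F [-4.6  0.6  5.8] Mz -0.064 +- 0.025 t6 0.002 [0. 0.]
12 13 thimble zero-shift corr -0.43 best 0.76 at dx 2 dy 1 | cap zero-shift corr 0.94 best 0.94 at dx 0 dy 0
```

The cap has now slipped about 0.27 or 0.45 rad, and both values are inside the window. Releasing and withdrawing upward.

move_arm(
  deltas=[
    [0, 0, 0, 0, 0, 0],
    [0, 0, 0, 0, 0, 0],
    [0, 0, 0, 0, 0, 0],
    [0, 0, 0, 0, 0, 0],
    [0, 0, 0, 0, 0, 0],
  ],
  claw=110,
)

```text
t: 29.45
eef_pos: [0.5104, -0.2225, 0.3458]
ee_rot: [3.141, 0.0, -2.949]
force: [0.4, -1.3, 0.4]
width: 0.0442
```

move_arm(
  deltas=[
    [0, 0, 5, 0, 0, 0],
    [0, 0, 15, 0, 0, 0],
    [0, 0, 25, 0, 0, 0],
    [0, 0, 25, 0, 0, 0],
    [0, 0, 20, 0, 0, 0],
  ],
)

```text
t: 29.87
eef_pos: [0.5103, -0.2227, 0.4382]
ee_rot: [-3.141, 0.001, -2.949]
force: [0.6, -0.1, 0.2]
width: 0.0494
```

move_arm(
  deltas=[
    [15, 0, 0, 0, 0, 0],
    [20, 0, 0, 0, 0, 0],
    [20, 0, 0, 0, 0, 0],
    [15, 0, 0, 0, 0, 0],
    [0, 0, 0, 0, 0, 0],
  ],
)

```text
t: 30.28
eef_pos: [0.5824, -0.2225, 0.4355]
ee_rot: [-3.141, -0.0, -2.949]
force: [1.1, 0.3, -0.2]
width: 0.0497
```

```bash
python3 a.py 14 2
python3 - <<'E'
from h import *
s=arm.get_state(); w=save('wrist','w5.png'); 
for d in arm.spot_point('key_mid','wrist')[:2]: print(d['score'],d['xy'],px2w('wrist',d['xy'],.048,s))
a=save('scene','s5.png')
cv2.imwrite('pics/c5.png',np.hstack([cv2.resize(a[120:230,200:310],(400,420),interpolation=cv2.INTER_CUBIC),w[:,80:480]])[:,:,::-1])
E
```

```text
t 30.38 pos [ 0.5805 -0.2225  0.4356] yaw -169.0 q6 -1.326 F [-0.9 -0.5 -0.5] Mz 0.008 +- 0.001 t6 -0.006 [-0.01 -0.  ]
0.77 [233.4, 101.5] [ 0.50913641 -0.28408194  0.048     ]
```

View pics/c5.png

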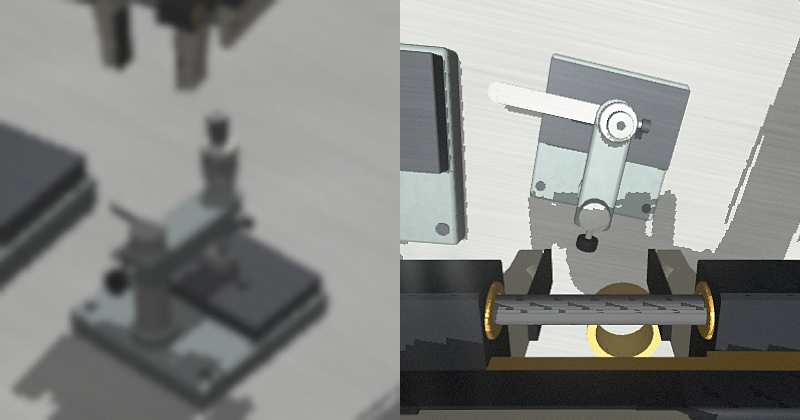

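The key is in place with its inner end under the head, its centre over the plate, and the gripper clear. Handing in.

```bash
python3 -c "
from station import arm
print(arm.job_done())"
```

```text
the job is handed in; nothing more can be done
None
```

I placed the longer key flat on the correct micrometer's plate and clamped it by the ratchet cap. I let go of it and handed the job in at about 30.5 s of the 67 s; no verdict was reported.

- **Key position:** It lies along the plate's -y side with one end under the spindle. The last wrist view put its centre about 60 to 63 mm from the axis, inside the plate edge at 75 mm. The key touched down at about 8 N, and I re-gripped it once on the cardboard before lifting.
- **Turning:** I turned only the cap, about 232° clockwise in one hold.
- **Slip:** The thimble stopped following the cap in the last 14° step before my final 13°. The cap slipped 0.27 or 0.45 rad in total. I could not tell which, because the thimble's knurl pattern repeats about every 10°. Both values are within the 0.2 to 0.6 allowed.
- **Checks that were no use:** The wrist moment and joint-6 torque were too noisy to show the slip. I relied on comparing wrist images, where the cap stayed fixed in the fingers throughout. Sideways force on the cap stayed around 5 to 7 N.
- **Final state:** The gripper was open and well clear, with contact force near zero. I saw no sign that I had disturbed the short key, tape, scanner or larger micrometer, though I made no final check on each.

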